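# Clear the cutlery box and hold its lid open

### The job

Two washed stirring sticks were left on the lid of the cutlery box: lay both crosswise on the two sticks that already lie on the silicone pot holder, each new one flat across both lower ones and with an airy gap of a few centimetres between the two, as in the layer below, so that all four can dry (leave the lower two where they are). Then lift the lid to 60 degrees and keep holding it there, still, so that I can drop the clean cutlery in with both hands; finish while holding, because it falls shut when let go. Leave the teacup and the saucepan lid alone.

Things in the scene. Friction and masses are not known exactly. Their poses are not given: they have to be found in the camera images.
- cutlery_box: white plastic cutlery box on rubber feet, 250 x 300 x 80 mm (x, y, z), open-topped, four compartments, closed by a grey hinged lid. It does not shift. Origin: centre of its underside on the ledge; its -x side (where the lid's handle is) faces roughly to the robot, z up. It stands on the robot's left or right
- lid (a joint): angle of the box's lid in rad: 0 shut, 1.047 at 60 degrees, hinge stop at 1.4. The lid (0.2 to 0.42 kg, hinge free) falls shut from every angle when let go. A 5 mm panel 256 x 310 mm with a down-turned rim 15 mm deep over the box's upper edge; when shut its flat top lies 85 mm above the ledge
- lid_handle (a point): grip point in the handle, turns with the lid: a grey upright loop on the lid's top near its front edge, 50 mm wide along the box's y with flat ends, 14 mm thick, 51 mm high; the point lies 35 mm above the lid's top, with the lid shut 100 mm from the box's middle along -x and 120 mm above the ledge. Gripped across the 50 mm it can turn between the fingers, so the hand may keep pointing down
- lid_hinge (a point): middle of the lid's hinge line, on the box's far upper edge: 125 mm from the box's middle along its +x, 80 mm above the ledge. The hinge axis is the box's y. The grip point lies 225 mm from the axis along the lid and 40 mm off it at right angles (above it with the lid shut)
- pot_holder: dark grey hard silicone pot holder, 190 x 190 x 10 mm, lying flat and not shifting. Origin: centre of its underside; sticks a and b lie on it along its x, at about 50 mm either side of its middle along y
- stick_a: flat wooden stirring stick with rounded ends, 180 x 24 x 12 mm (x, y, z), 36 g; all four are alike. Origin: centre of its underside; x along its length, z up. Lies on the pot holder
- stick_b: the second such stick on the pot holder, beside stick a and about parallel to it
- stick_c: such a stick lying on the box's lid, about along the box's y, roughly over the box's middle
- stick_d: such a stick lying on the box's lid behind stick c (farther from the handle), its centre line at least 55 mm from that of c
- teacup: white ceramic teacup, 82 mm wide at the rim, 62 mm high, with a small handle, behind the box; bystander. Origin: centre of its underside
- saucepan_lid: round aluminium saucepan lid, 150 mm across, with a black knob, 46 mm high in all, lying behind the pot holder; bystander. Origin: centre of its underside

How it is judged:
On the way:
1. both sticks from the lid lie released, flat and crosswise on the two lower sticks, with a gap between them, while the lid is still shut (angle between each of stick_c, stick_d's own z axis and vertical below 0.09 rad and linear speed of each of stick_c, stick_d below 0.02 m/s and contact force between the fingers and stick_c below 0.05 N and contact force between each of stick_c, stick_d and cutlery_box below 0.05 N and z of stick_c in the frame of stick_a between 0.008 and 0.016 m and angle between the x axis of each of stick_c, stick_d and the x axis of stick_a, either way round above 1.309 rad and z of stick_c in the frame of stick_b between 0.008 and 0.016 m and angle between the x axis of each of stick_c, stick_d and the x axis of stick_b, either way round above 1.309 rad and contact force between the fingers and stick_d below 0.05 N and z of stick_d in the frame of stick_a between 0.008 and 0.016 m and z of stick_d in the frame of stick_b between 0.008 and 0.016 m and z of stick_a in the frame of pot_holder between 0.007 and 0.013 m and contact force between the fingers and stick_a below 0.05 N and distance of each of stick_a, stick_b from where it was at the start of the episode below 0.025 m and z of stick_b in the frame of pot_holder between 0.007 and 0.013 m and contact force between the fingers and stick_b below 0.05 N and horizontal distance between stick_c and stick_d above 0.045 m and horizontal distance between each of stick_c, stick_d and pot_holder below 0.1 m and value of joint lid below 0.12 rad), for 0.2 s.
At the end, for the whole second after the job is handed in: Lid still at 60 +-7 degrees, fingers on it (0.3 N or more), no stick touching it. Sticks c, d released, flat (5 deg) on a and b, crosswise (75 deg or more) to both, centres over 45 mm apart and within 100 mm of the pot holder's middle; a, b on the pot holder within 25 mm of their start (angle between each of stick_c, stick_d's own z axis and vertical below 0.09 rad and linear speed of each of stick_c, stick_d below 0.02 m/s and contact force between the fingers and stick_c below 0.05 N and contact force between each of stick_c, stick_d and cutlery_box below 0.05 N and z of stick_c in the frame of stick_a between 0.008 and 0.016 m and angle between the x axis of each of stick_c, stick_d and the x axis of stick_a, either way round above 1.309 rad and z of stick_c in the frame of stick_b between 0.008 and 0.016 m and angle between the x axis of each of stick_c, stick_d and the x axis of stick_b, either way round above 1.309 rad and contact force between the fingers and stick_d below 0.05 N and z of stick_d in the frame of stick_a between 0.008 and 0.016 m and z of stick_d in the frame of stick_b between 0.008 and 0.016 m and z of stick_a in the frame of pot_holder between 0.007 and 0.013 m and contact force between the fingers and stick_a below 0.05 N and distance of each of stick_a, stick_b from where it was at the start of the episode below 0.025 m and z of stick_b in the frame of pot_holder between 0.007 and 0.013 m and contact force between the fingers and stick_b below 0.05 N and horizontal distance between stick_c and stick_d above 0.045 m and horizontal distance between each of stick_c, stick_d and pot_holder below 0.1 m and value of joint lid between 0.925 and 1.169 rad and velocity of joint lid between -0.05 and 0.05 rad/s and contact force between the fingers and cutlery_box above 0.3 N); the arm keeps its last pose, push and grip.
It fails at once if the teacup is pushed more than 30 mm from its place or tipped (distance of teacup from where it was at the start of the episode above 0.03 m or angle between teacup's own z axis and vertical above 0.4 rad).
It fails at once if the saucepan lid is pushed more than 30 mm from its place or tipped (distance of saucepan_lid from where it was at the start of the episode above 0.03 m or angle between saucepan_lid's own z axis and vertical above 0.4 rad).
It also fails if it takes over 67 s, if anything falls off the work surface, if the arm or the gripper's body presses on something with over 40 N, if the wrist force passes 120 N, or if a joint passes its speed limit or range.

### The arm

A 6-joint arm with a two-finger parallel gripper is mounted at the origin on the work surface. World frame = base frame: x ahead of the robot, y to its left, z up, the work surface at z = 0. Lengths are in m, angles in rad, forces in N, time in s.
With the tool pointing down it reaches from about 0.35 to 0.85 m from the base axis. Payload 8.1 kg.
Tool frame: the origin (TCP) lies at the centre of the arm's flange, where the gripper is bolted on; the fingertips stand 186 mm ahead of it and the grasp point (between the pads) lies 167 mm ahead of it; z points along the fingers, y is the direction in which the jaws open and shut (so a half turn about z gives the same grasp; the last joint's range is limited). The gripper opens to 93 mm and grips with 3 to 60 N. Pads are 15 mm wide; open, the fingers measure 128 mm over their backs; the gripper's body (75 mm by 188 mm) begins 65 mm behind the grasp point.
Start: joints at [-1.379, 0.13, 1.488, -0, 1.523, -0.085], TCP at [0.164, -0.577, 0.405] pointing down, gripper open.
Joint ranges: [-2.96, 2.96], [-0.89, 2.26], [0.02, 2.5], [-1.34, 4.48], [0, 2.73], [-2.66, 2.66]. Speed limits (rad/s): [2.39, 2.39, 2.79, 3.14, 3.14, 3.14].

### API

Orientations are given as a rotation vector (axis times angle).
In Python, from plant import robot, viewer, order gives the robot as it stands.
- The arm moves only by the tool apply_moves, never from a script. Its argument "deltas" is a list of rows, each a list of 3 entries, a list of its own where there are three numbers: the finger opening in mm, from 0 to 93, then the shift along the tool's x, y, z in mm, then the turn about the tool's z in rad. In form: [[grip, [dx, dy, dz], yaw], ...]. A call has 1 to 5 rows; each row shifts and turns the commanded pose from where the row before left it, along the tool's axes as they then stand; what a row does not reach is not made up. A row lasts 1/8 s, in which the tool goes at most 62.5 mm and 10.7 degrees, less where a joint would pass 70% of its speed; a pose out of reach is approached as far as the arm can. A call is refused whole if a number of a shift passes 62.5 or a number of a turn 0.188, either way. A call with a gripper value outside its range is refused whole. The fingers move at their own pace and stop on an object; "grip_force" is the grip in N (left out, the last holds). Time passes only in rows, so rows that do not move let the fingers close. It gives the time, the measured TCP pose, the force and the opening at its end, in the units of the state.
- robot.read_state(): the state, without advancing time (a new reading comes with each control period).
- viewer.read_camera(name): name is "scene" or "top"; returns the picture (400x640x3 uint8, blue, green, red); there is no depth.
- viewer.get_calibration(name): a dict with "fx", "fy", "cx", "cy" (pixels), "distortion" ([k1, k2, p1, p2, k3] as OpenCV has them; the pictures are not rectified), "R" (3x3) and "t" (3): a world point X has camera coordinates R X + t. Camera axes: x right, y down, z forward; pixel columns grow to the right and rows downward; lengths in m; the calibration is good to about 2 mm. A picture is of the moment at which its call begins. get_calibration takes no time and is no camera call.
- order.close_job(): hands the job in, once; it reports no verdict.
The state is a dict: "t": time; "q": joint angles; "dq": joint speeds; "joint_torque": joint torques, N m; "tool_pos": TCP position; "orientation": TCP orientation; "force": force on the tool from outside, world axes, zero at the start; "wrist_torque": the same for the moment, N m; "opening": finger opening in m.
Only numpy, scipy, OpenCV 4.12 (cv2) and the standard library are available. Lean on these libraries where they do the work, as an engineer would, in place of code of your own. Each camera call takes 0.05 s, during which the arm holds its last target. There are 200 camera calls.

## Working session

There is one attempt and no reset: what is moved stays moved. The work goes in short steps, Python scripts to look and compute and a tool call to move; the robot and the scene stay as the last step left them, time stands still between calls to the robot, and variables do not carry over. Pictures are saved under pics/ and viewed, about 8 in all and at most 12, crops included, and the job is handed in when it is done.

Besides the shell and the picture viewer there is one more tool, called after "Emit:" as name(argument=value, ...), one argument or row to a line, values as JSON. apply_moves: Moves the arm, as the interface text tells. Its arguments: {"type":"object","properties":{"deltas":{"type":"array"},"grip_force":{"type":"number"}},"required":["deltas"]}

```bash
mkdir -p pics; ls; python3 - <<'E'
from plant import robot, viewer, order
import cv2,json
for n in("scene","top"):
    cv2.imwrite(f"pics/{n}0.png",viewer.read_camera(n)); print(n,viewer.get_calibration(n))
print(robot.read_state())
E
```

```text
pics
scene {'fx': 489.14798683679766, 'fy': 489.14798683679766, 'cx': 320.2732950961863, 'cy': 200.89949333663773, 'distortion': array([-0.05987407,  0.        ,  0.        ,  0.        ,  0.        ]), 'R': array([[-0.79186764,  0.61042548,  0.01806591],
       [ 0.48568398,  0.64743023, -0.58732033],
       [-0.37021171, -0.45630564, -0.80915292]]), 't': array([ 0.48486631, -0.22609425,  1.21533844])}
top {'fx': 391.74093162549843, 'fy': 391.74093162549843, 'cx': 325.8236185518798, 'cy': 199.3460965721264, 'distortion': array([0.00470238, 0.        , 0.        , 0.        , 0.        ]), 'R': array([[ 0.02791182, -0.99942104,  0.01945548],
       [-0.99386148, -0.02983043, -0.10653408],
       [ 0.10705277, -0.01636249, -0.99411869]]), 't': array([-0.03469573,  0.58983788,  0.92547939])}
{'t': 0.1, 'q': array([-1.37942564e+00,  1.31080449e-01,  1.48917639e+00, -2.16045313e-05,
        1.52300635e+00, -8.53835969e-02]), 'dq': array([-0.00189881, -0.00147376, -0.00274251,  0.00055021, -0.0002709 ,
        0.00068465]), 'joint_torque': array([-3.99477794e-04, -5.61341536e+01, -4.93095767e+01,  7.67460745e-02,
        2.90790852e-02, -8.36423624e-05]), 'tool_pos': array([ 0.16392788, -0.57695416,  0.40379189]), 'orientation': array([-3.10991130e+00, -4.33110260e-01,  1.72750406e-04]), 'force': array([0.33701964, 0.29782122, 0.70021672]), 'wrist_torque': array([-0.00675714,  0.00013929,  0.02083079]), 'opening': 0.09297633691240725}
```

View pics/top0.png

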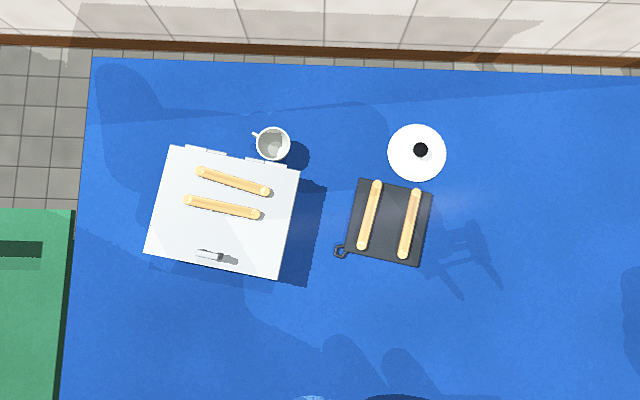

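View pics/scene0.png

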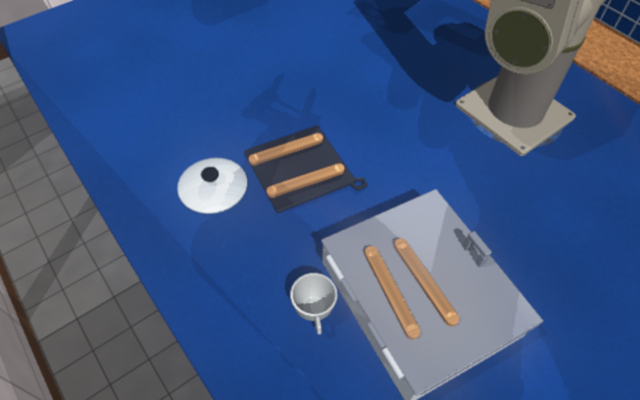

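The top view shows the box on the robot's left, with c at (222,207), d at (233,181) and the handle at (210,256). The pot holder is at (389,222) with its sticks at (369,215) and (410,223). The scene view shows c at (427,281), d at (391,291), the lower sticks at (306,180) and (285,149), and the handle at (478,245).

```bash
cat > h.py <<'E'
import cv2,numpy as np
from plant import robot,viewer,order
C={n:viewer.get_calibration(n) for n in("scene","top")}
def K(c): return np.array([[c['fx'],0,c['cx']],[0,c['fy'],c['cy']],[0,0,1]])
def und(n,p):
    c=C[n]; return cv2.undistortPoints(np.array(p,float).reshape(-1,1,2),K(c),c['distortion'])[:,0]
def tri(pt,ps):
    P=[np.c_[C[n]['R'],C[n]['t']] for n in("top","scene")]
    X=cv2.triangulatePoints(P[0],P[1],und("top",pt).T,und("scene",ps).T); return (X[:3]/X[3]).T
def plane(n,p,z):
    c=C[n]; d=np.c_[und(n,p),np.ones(len(und(n,p)))]@c['R']; o=-c['R'].T@c['t']
    return o+d*((z-o[2])/d[:,2])[:,None]
def proj(n,X):
    c=C[n]; return cv2.projectPoints(np.array(X,float).reshape(-1,1,3),cv2.Rodrigues(c['R'])[0],c['t'],K(c),c['distortion'])[0][:,0]
def sticks(im,amin=250):
    h=cv2.cvtColor(im,cv2.COLOR_BGR2HSV); m=cv2.inRange(h,(5,70,110),(28,255,255))
    out=[]
    for c in cv2.findContours(m,cv2.RETR_EXTERNAL,cv2.CHAIN_APPROX_NONE)[0]:
        if cv2.contourArea(c)<amin: continue
        (x,y),(w,l),a=r=cv2.minAreaRect(c)
        b=cv2.boxPoints(r); e=[b[1]-b[0],b[2]-b[1]]; v=max(e,key=np.linalg.norm)/2
        if np.linalg.norm(v)>60: continue
        out.append((np.array([x,y]),v,min(w,l)))
    return out
E
python3 - <<'E'
from h import *
it=cv2.imread("pics/top0.png"); is_=cv2.imread("pics/scene0.png")
T=sticks(it);S=sticks(is_)
for n,L in(("T",T),("S",S)):
    for s in L: print(n,s[0].round(1),s[1].round(1),round(s[2],1))
g=lambda L,p:min(L,key=lambda s:np.linalg.norm(s[0]-p))
for nm,pt,ps in(("c",(222,207),(427,281)),("d",(233,181),(391,291)),("bl",(369,215),(306,180)),("br",(410,223),(285,149))):
    t=g(T,pt);s=g(S,ps)
    # orient so ends correspond: test both, choose shorter reprojection
    best=None
    for sg in(1,-1):
        pts=np.array([t[0]-t[1],t[0],t[0]+t[1]]);pss=np.array([s[0]-sg*s[1],s[0],s[0]+sg*s[1]])
        X=tri(pts,pss);e=np.abs(proj("top",X)-pts).max()+np.abs(proj("scene",X)-pss).max()
        if best is None or e<best[0]:best=(e,X)
    X=best[1];print(nm,"err",round(best[0],1),"\n",X.round(4),"len",np.linalg.norm(X[2]-X[0]).round(3))
for nm,im in(("top",it),("scene",is_)):
    gm=cv2.cvtColor(im,cv2.COLOR_BGR2GRAY)
    p=[(170,145),(301,170),(277,280),(143,252)] if nm=="top" else [(412,396),(322,240),(437,191),(541,321)]
    q=cv2.cornerSubPix(gm,np.array(p,np.float32).reshape(-1,1,2),(5,5),(-1,-1),(3,30,.01))[:,0]
    print(nm,q.round(1).tolist())
a=cv2.resize(it[235:285,170:300],None,fx=5,fy=5);b=cv2.resize(is_[180:280,420:550],None,fx=5,fy=5)
b=cv2.resize(is_[215:275,430:560],None,fx=5,fy=5)
cv2.imwrite("pics/h.png",np.vstack([a,b]))
E
```

```text
T [221.9 206.6] [38.1  8.4] 10.4
T [408.9 222.3] [  7.8 -34.4] 11.0
T [368.9 214.1] [  8.7 -34.2] 10.7
T [232.5 181. ] [36.6 11.6] 10.3
S [391.6 291.9] [24.2 45.1] 14.3
S [425.8 281.8] [29.7 42.1] 13.8
S [305.2 179.6] [ 38.6 -13.2] 12.0
S [285.6 148.3] [ 36.8 -12.2] 11.1
S [615.6  60.4] [35.2 20.6] 48.5
c err 2.1 
 [[0.5761 0.3079 0.0907]
 [0.5595 0.2222 0.0864]
 [0.5439 0.132  0.0915]] len 0.179
d err 1.9 
 [[0.6433 0.2843 0.0916]
 [0.6194 0.2008 0.0871]
 [0.5958 0.1131 0.0936]] len 0.178
bl err 2.2 
 [[ 0.4722 -0.1027  0.0219]
 [ 0.5582 -0.1249  0.0172]
 [ 0.6444 -0.1454  0.0169]] len 0.177
br err 2.4 
 [[ 0.4543 -0.203   0.0217]
 [ 0.5403 -0.2242  0.0174]
 [ 0.6265 -0.2432  0.0177]] len 0.177
top [[169.6999969482422, 143.8000030517578], [300.1000061035156, 170.6999969482422], [276.29998779296875, 280.1000061035156], [142.10000610351562, 252.0]]
scene [[412.0, 396.0], [320.79998779296875, 239.5], [435.6000061035156, 188.5], [543.0, 320.6000061035156]]
```

View pics/h.png

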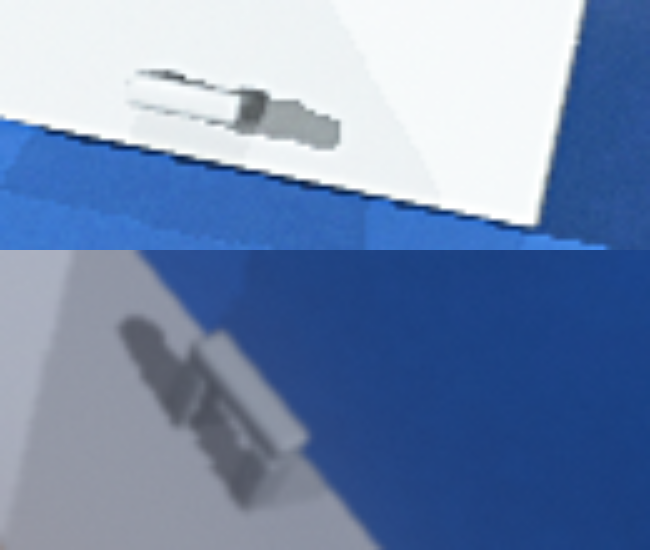

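```bash
cat >> h.py <<'E'
from scipy.spatial.transform import Rotation as Ro
def go(xyz,yaw,st=None,verbose=True):
    """delta to TCP xyz with tool y along world yaw (mod pi): shift in CURRENT tool axes, yaw"""
    st=st or robot.read_state(); R=Ro.from_rotvec(st['orientation']).as_matrix()
    cur=np.arctan2(R[1,1],R[0,1]); dw=(yaw-cur+np.pi/2)%np.pi-np.pi/2
    Rd=R@Ro.from_rotvec([0,0,-dw]).as_matrix(); d=np.array(xyz)-st['tool_pos']
    print("t",round(st['t'],2),"pos",st['tool_pos'].round(4),"q1,q6",st['q'][[0,5]].round(2),"tilt",R[2,2].round(4),
      "turn",round(-dw,3),"shift(cur axes)",(R.T@d*1e3).round(1),"shift(after turn)",(Rd.T@d*1e3).round(1))
E
python3 - <<'E'
from h import *
print("handle top",tri([(207,255)],[(480,243)]).round(4))
ct=[[169.7,143.8],[300.1,170.7],[276.3,280.1],[142.1,252]];cs=[[412,396],[320.8,239.5],[435.6,188.5],[543,320.6]]
X=tri(ct,cs);print(X.round(4))
P=plane("top",ct,.085);print(P.round(4),"centre",P.mean(0).round(4))
x=(P[0]+P[1]-P[2]-P[3]);print("box yaw",np.arctan2(x[1],x[0]).round(4),"edges",[np.linalg.norm(P[i]-P[i-1]).round(3) for i in range(4)])
Q=plane("scene",cs[1:],.085);print("scene plane",Q.round(4))
im=cv2.imread("pics/top0.png")
for s,z in zip([(221.9,206.6),(232.5,181.)],(.095,.095)): print(plane("top",[s],z).round(4))
hsv=cv2.cvtColor(im,cv2.COLOR_BGR2HSV);m=((hsv[...,1]<110)&(hsv[...,2]<110)).astype(np.uint8)*255
m[:, :340]=0;m[:170]=0;m[280:]=0;m[:,440:]=0
m=cv2.morphologyEx(m,cv2.MORPH_CLOSE,np.ones((17,17)));m=cv2.morphologyEx(m,cv2.MORPH_OPEN,np.ones((21,21)))
c=max(cv2.findContours(m,0,1)[0],key=cv2.contourArea);b=cv2.boxPoints(cv2.minAreaRect(c));B=plane("top",b,.01)
print("pot",B.round(4),"centre",B.mean(0).round(4),[np.linalg.norm(B[i]-B[i-1]).round(3) for i in range(4)])
go((.5595,.2215,.40),np.arctan2(-.0322,.1759))
E
```

```text
handle top [[0.4516 0.2372 0.1265]]
[[0.7058 0.3488 0.0823]
 [0.6495 0.0457 0.0837]
 [0.3984 0.0901 0.0854]
 [0.4526 0.3942 0.0855]]
[[0.7037 0.3494 0.085 ]
 [0.65   0.0449 0.085 ]
 [0.3987 0.0896 0.085 ]
 [0.4533 0.3935 0.085 ]] centre [0.5514 0.2194 0.085 ]
box yaw -0.1754 edges [np.float64(0.254), np.float64(0.309), np.float64(0.255), np.float64(0.309)]
scene plane [[0.6493 0.0471 0.085 ]
 [0.3977 0.0904 0.085 ]
 [0.4514 0.3949 0.085 ]]
[[0.5602 0.2183 0.095 ]]
[[0.6195 0.1975 0.095 ]]
pot [[ 0.4597 -0.0674  0.01  ]
 [ 0.6446 -0.087   0.01  ]
 [ 0.6376 -0.1583  0.01  ]
 [ 0.4528 -0.1373  0.01  ]] centre [ 0.5487 -0.1125  0.01  ] [np.float64(0.07), np.float64(0.186), np.float64(0.072), np.float64(0.186)]
t 0.1 pos [ 0.1639 -0.577   0.4038] q1,q6 [-1.38 -0.09] tilt -1.0 turn -1.113 shift(cur axes) [ 598.7 -660.     5. ] shift(after turn) [856.6 245.3   5. ]
```

Emit:
apply_moves(
  deltas=[
    [46,[0,0,0],-0.1855],
    [46,[0,0,0],-0.1855],
    [46,[0,0,0],-0.1855],
    [46,[0,0,0],-0.1855],
    [46,[0,0,0],-0.1855],
  ],
  grip_force=15,
)

```text
t: 0.72
tool_pos: [0.164, -0.577, 0.4041]
orientation: [-2.583, -1.787, -0.001]
force: [0.8, 0.4, 0.4]
opening: 0.0485
```

Emit:
apply_moves(
  deltas=[
    [46,[0,0,0],-0.1855],
    [46,[57,16.3,0],0],
    [46,[57,16.3,0],0],
    [46,[57,16.3,0],0],
    [46,[57,16.3,0],0],
  ],
)

```text
t: 1.35
tool_pos: [0.2696, -0.3628, 0.4043]
orientation: [-2.413, -2.011, -0.0]
force: [0.8, 0.0, 0.3]
opening: 0.0458
```

Emit:
apply_moves(
  deltas=[
    [46,[57,16.3,0],0],
    [46,[57,16.3,0],0],
    [46,[57,16.3,0],0],
    [46,[57,16.3,0],0],
    [46,[57,16.3,0],0],
  ],
)

```text
t: 1.98
tool_pos: [0.4009, -0.097, 0.4047]
orientation: [2.413, 2.011, 0.0]
force: [1.1, -0.4, 0.4]
opening: 0.0461
```

Emit:
apply_moves(
  deltas=[
    [46,[57,16.3,0],0],
    [46,[57,16.3,0],0],
    [46,[57,16.3,0],0],
    [46,[57,16.3,0],0],
    [46,[57,16.3,0],0],
  ],
)

```text
t: 2.6
tool_pos: [0.5326, 0.1687, 0.4043]
orientation: [-2.413, -2.012, 0.001]
force: [1.0, 0.0, 0.8]
opening: 0.0459
```

Emit:
apply_moves(
  deltas=[
    [46,[57,16.3,0],0],
    [46,[0,0,0],0],
    [46,[0,0,0],0],
  ],
)

```text
t: 2.98
tool_pos: [0.5582, 0.2198, 0.404]
orientation: [-2.412, -2.012, 0.003]
force: [0.5, -0.9, -1.0]
opening: 0.0462
```

```bash
python3 -c "
from h import *
go((.56,.22,.275),-.181);print(robot.read_state()['force'])"
```

```text
t 2.98 pos [0.5582 0.2198 0.404 ] q1,q6 [0.29 0.47] tilt -1.0 turn 0.001 shift(cur axes) [  0.7   1.9 129. ] shift(after turn) [  0.7   1.9 129. ]
[ 0.50132318 -0.85900767 -1.01916832]
```

Emit:
apply_moves(
  deltas=[
    [46,[1,2,40],0],
    [46,[0,0,40],0],
    [46,[0,0,30],0],
    [46,[0,0,12],0],
    [46,[0,0,6.5],0],
  ],
)

```text
t: 3.6
tool_pos: [0.5606, 0.2197, 0.2768]
orientation: [2.414, 2.01, 0.001]
force: [-0.0, 0.4, 0.3]
opening: 0.046
```

Emit:
apply_moves(
  deltas=[
    [46,[0,0,0],0],
    [15,[0,0,0],0],
    [15,[0,0,0],0],
    [15,[0,0,0],0],
    [15,[0,0,0],0],
  ],
)

```text
t: 4.22
tool_pos: [0.5608, 0.2206, 0.2769]
orientation: [2.413, 2.011, 0.001]
force: [-0.7, -0.3, 3.8]
opening: 0.0238
```

Emit:
apply_moves(
  deltas=[
    [15,[0,0,0],0],
    [15,[0,0,-10],0],
    [15,[0,0,-30],0],
    [15,[0,0,-50],0],
    [15,[0,0,-30],0],
  ],
)

```text
t: 4.85
tool_pos: [0.5607, 0.2206, 0.3993]
orientation: [2.412, 2.011, 0.004]
force: [0.4, -0.1, 0.5]
opening: 0.0235
```

```bash
python3 - <<'E'
from h import *
cv2.imwrite("pics/s1.png",viewer.read_camera("scene"))
go((.5795,-.182,.30),-.236);print(robot.read_state()['force'],robot.read_state()['opening'])
E
```

```text
t 4.9 pos [0.5614 0.2208 0.4037] q1,q6 [0.29 0.47] tilt -1.0 turn 0.055 shift(cur axes) [-393.3   89.6  102.9] shift(after turn) [-387.8  111.1  102.9]
[0.43853827 1.00984152 2.95438679] 0.023573832786472015
```

View pics/s1.png

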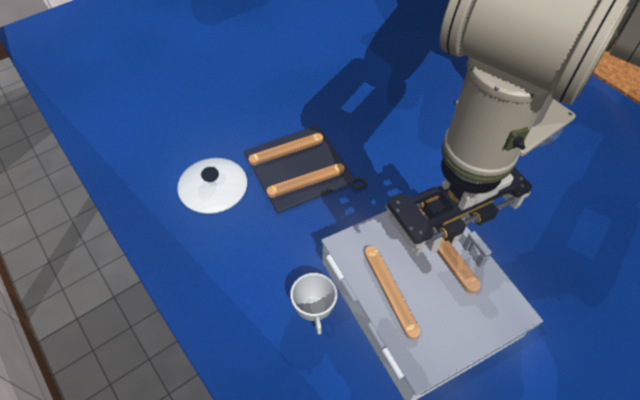

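The stick is gripped and level: opening 23.6 mm, visible ends near (445,245) and (475,285). Next I carry it over the pot holder.

Emit:
apply_moves(
  deltas=[
    [15,[0,0,0],0.055],
    [15,[-25,7,0],0],
    [15,[-52,15,0],0],
    [15,[-52,15,0],0],
    [15,[-52,15,0],0],
  ],
)

```text
t: 5.52
tool_pos: [0.5684, 0.0309, 0.396]
orientation: [-2.467, -1.945, 0.001]
force: [0.9, 0.9, -0.6]
opening: 0.0237
```

Emit:
apply_moves(
  deltas=[
    [15,[-52,15,0],0],
    [15,[-52,15,0],0],
    [15,[-52,15,0],0],
    [15,[-51,14,40],0],
    [15,[0,0,50],0],
  ],
)

```text
t: 6.15
tool_pos: [0.5778, -0.1836, 0.3091]
orientation: [2.469, 1.937, 0.002]
force: [0.2, 1.1, 0.0]
opening: 0.0241
```

Emit:
apply_moves(
  deltas=[
    [15,[0,0,50],0],
    [15,[0,0,30],0],
    [15,[0,0,10],0],
    [15,[0,0,0],0],
  ],
)

```text
t: 6.65
tool_pos: [0.5776, -0.1796, 0.2185]
orientation: [-2.467, -1.944, 0.001]
force: [0.7, 0.2, -0.1]
opening: 0.0237
```

```bash
python3 - <<'E'
from h import *
go((.5795,-.182,.2140),-.236);print(robot.read_state()['force'])
E
```

```text
t 6.65 pos [ 0.5776 -0.1796  0.2185] q1,q6 [-0.39 -0.15] tilt -1.0 turn 0.0 shift(cur axes) [-1.9  2.4  4.5] shift(after turn) [-1.9  2.4  4.5]
[ 0.69239126  0.24998885 -0.14326372]
```

Emit:
apply_moves(
  deltas=[
    [15,[-2,2,2],0],
    [15,[0,0,1],0],
    [15,[0,0,1],0],
    [15,[0,0,0],0],
  ],
)

```text
t: 7.15
tool_pos: [0.5792, -0.1821, 0.2148]
orientation: [2.467, 1.944, 0.0]
force: [-0.3, -0.6, -0.8]
opening: 0.0236
```

Emit:
apply_moves(
  deltas=[
    [40,[0,0,0],0],
    [40,[0,0,0],0],
    [40,[0,0,0],0],
    [40,[0,0,0],0],
    [40,[0,0,-10],0],
  ],
)

```text
t: 7.78
tool_pos: [0.5786, -0.1819, 0.2239]
orientation: [-2.466, -1.943, 0.002]
force: [0.3, 0.2, -0.4]
opening: 0.04
```

Emit:
apply_moves(
  deltas=[
    [46,[0,0,-40],0],
    [46,[0,0,-60],0],
    [46,[0,0,-60],0],
    [46,[0,0,0],0],
  ],
)

```text
t: 8.28
tool_pos: [0.5806, -0.1827, 0.3929]
orientation: [2.459, 1.938, 0.01]
force: [1.2, 0.8, -0.1]
opening: 0.046
```

```bash
python3 - <<'E'
from h import *
im=viewer.read_camera("scene");cv2.imwrite("pics/s2.png",im)
go((.6200,.1990,.39),-.271)
E
```

```text
t 8.32 pos [ 0.5799 -0.1824  0.389 ] q1,q6 [-0.39 -0.15] tilt -1.0 turn 0.035 shift(cur axes) [380.2 -50.2  -1.8] shift(after turn) [378.2 -63.5  -1.8]
```

View pics/s2.png

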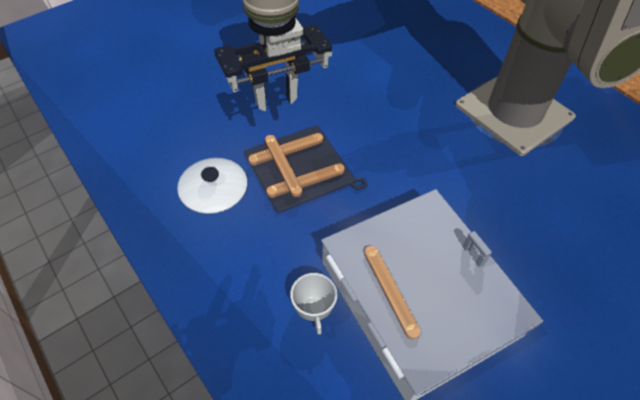

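Stick c lies across both lower sticks, from (270,138) to (296,192). Stick d is unmoved on the lid, so I fetch it next.

Emit:
apply_moves(
  deltas=[
    [46,[0,0,0],0.035],
    [46,[26,-5,0],0],
    [46,[52,-9,0],0],
    [46,[52,-9,0],0],
    [46,[52,-9,0],0],
  ],
)

```text
t: 8.95
tool_pos: [0.5964, 0.0034, 0.382]
orientation: [-2.501, -1.897, 0.005]
force: [0.2, 0.3, 0.9]
opening: 0.0464
```

Emit:
apply_moves(
  deltas=[
    [46,[52,-9,0],0],
    [46,[52,-9,0],0],
    [46,[52,-9,0],0],
    [46,[40,-4.5,0],0],
    [46,[0,0,30],0],
  ],
)

```text
t: 9.57
tool_pos: [0.6192, 0.2024, 0.3545]
orientation: [2.499, 1.904, 0.003]
force: [0.7, -0.1, -0.3]
opening: 0.046
```

Emit:
apply_moves(
  deltas=[
    [46,[0,0,40],0],
    [46,[0,0,20],0],
    [46,[0,0,10],0],
    [46,[0,0,0],0],
  ],
)

```text
t: 10.07
tool_pos: [0.6191, 0.1989, 0.2842]
orientation: [-2.501, -1.9, 0.001]
force: [0.1, -0.3, 0.2]
opening: 0.0461
```

```bash
python3 - <<'E'
from h import *
go((.6200,.1990,.276),-.271)
E
```

```text
t 10.07 pos [0.6191 0.1989 0.2842] q1,q6 [0.23 0.5 ] tilt -1.0 turn -0.001 shift(cur axes) [0.3 0.8 8.2] shift(after turn) [0.3 0.8 8.2]
```

Emit:
apply_moves(
  deltas=[
    [46,[0,1,5],0],
    [46,[0,0,3],0],
    [15,[0,0,0],0],
    [15,[0,0,0],0],
    [15,[0,0,0],0],
  ],
)

```text
t: 10.7
tool_pos: [0.6202, 0.1989, 0.2768]
orientation: [2.501, 1.901, 0.001]
force: [0.9, 0.2, -0.2]
opening: 0.0238
```

Emit:
apply_moves(
  deltas=[
    [15,[0,0,0],0],
    [15,[0,0,0],0],
    [15,[0,0,-10],0],
    [15,[0,0,-40],0],
    [15,[0,0,-60],0],
  ],
)

```text
t: 11.32
tool_pos: [0.6193, 0.1987, 0.3855]
orientation: [-2.5, -1.9, 0.007]
force: [1.6, 0.1, 0.2]
opening: 0.0236
```

```bash
python3 - <<'E'
from h import *
go((.5055,-.164,.39),-.236); print(robot.read_state()['opening'])
E
```

```text
t 11.32 pos [0.6193 0.1987 0.3855] q1,q6 [0.23 0.5 ] tilt -1.0 turn -0.035 shift(cur axes) [-379.9  -12.6   -3.5] shift(after turn) [-379.2  -25.9   -3.5]
0.02361440062140427
```

Emit:
apply_moves(
  deltas=[
    [15,[0,0,0],-0.035],
    [15,[-27,-2,0],0],
    [15,[-52,-3.5,0],0],
    [15,[-52,-3.5,0],0],
    [15,[-52,-3.5,0],0],
  ],
)

```text
t: 11.95
tool_pos: [0.5643, 0.0225, 0.3863]
orientation: [-2.467, -1.945, 0.0]
force: [-0.2, -0.5, -0.3]
opening: 0.0238
```

Emit:
apply_moves(
  deltas=[
    [15,[-52,-3.5,0],0],
    [15,[-52,-3.5,0],0],
    [15,[-52,-3.5,0],0],
    [15,[-40,-3,0],0],
    [15,[0,0,50],0],
  ],
)

```text
t: 12.58
tool_pos: [0.5069, -0.1669, 0.3405]
orientation: [2.464, 1.935, 0.006]
force: [1.0, 0.3, -0.9]
opening: 0.024
```

Emit:
apply_moves(
  deltas=[
    [15,[0,0,50],0],
    [15,[0,0,50],0],
    [15,[0,0,15],0],
    [15,[0,0,0],0],
  ],
)

```text
t: 13.08
tool_pos: [0.506, -0.1634, 0.2213]
orientation: [-2.466, -1.944, 0.001]
force: [-0.1, 0.6, -0.4]
opening: 0.0237
```

```bash
python3 - <<'E'
from h import *
go((.5055,-.164,.2145),-.236)
E
```

```text
t 13.07 pos [ 0.506  -0.1634  0.2213] q1,q6 [-0.41 -0.17] tilt -1.0 turn 0.0 shift(cur axes) [-0.7 -0.4  6.8] shift(after turn) [-0.7 -0.4  6.8]
```

Emit:
apply_moves(
  deltas=[
    [15,[-0.5,0,4],0],
    [15,[0,0,1.5],0],
    [15,[0,0,1],0],
    [15,[0,0,0],0],
  ],
)

```text
t: 13.58
tool_pos: [0.5062, -0.1641, 0.2154]
orientation: [2.467, 1.944, 0.0]
force: [-0.1, -0.8, -0.8]
opening: 0.0236
```

Emit:
apply_moves(
  deltas=[
    [40,[0,0,0],0],
    [40,[0,0,0],0],
    [40,[0,0,0],0],
    [40,[0,0,0],0],
    [40,[0,0,-10],0],
  ],
)

```text
t: 14.2
tool_pos: [0.5056, -0.1639, 0.2245]
orientation: [-2.466, -1.943, 0.001]
force: [0.0, 0.2, 0.2]
opening: 0.0398
```

Emit:
apply_moves(
  deltas=[
    [80,[0,0,-40],0],
    [80,[0,0,-60],0],
    [80,[0,0,-40],0],
    [80,[0,0,0],0],
  ],
)

```text
t: 14.7
tool_pos: [0.5073, -0.1645, 0.3706]
orientation: [2.461, 1.94, 0.007]
force: [0.7, 1.1, -0.6]
opening: 0.0752
```

```bash
python3 - <<'E'
from h import *
cv2.imwrite("pics/s3.png",viewer.read_camera("scene"))
go((.4525,.237,.365),-.1754+np.pi/2)
E
```

```text
t 14.75 pos [ 0.5066 -0.1643  0.3678] q1,q6 [-0.41 -0.17] tilt -1.0 turn 1.51 shift(cur axes) [ 377.5 -146.5    1.8] shift(after turn) [-123.3 -385.7    1.8]
```

View pics/s3.png

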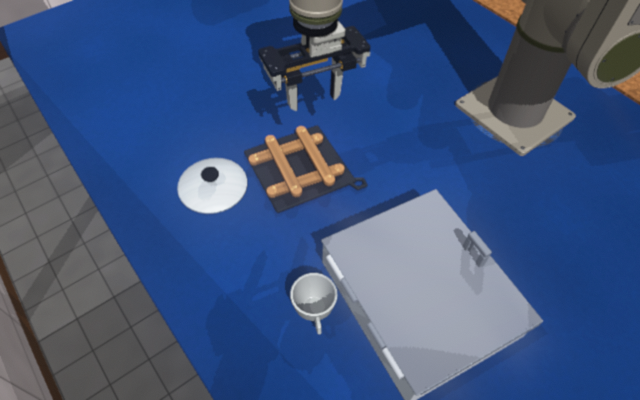

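Both sticks now lie across a and b, c from (270,138) to (296,192) and d from (302,130) to (330,183), with a clear gap. The lid is empty and shut. I turn the hand for the handle.

Emit:
apply_moves(
  deltas=[
    [80,[0,0,0],-0.1812],
    [80,[0,0,0],-0.1812],
    [80,[0,0,0],-0.1812],
    [80,[0,0,0],-0.1812],
    [80,[0,0,0],-0.1812],
  ],
)

```text
t: 15.38
tool_pos: [0.5056, -0.1638, 0.3632]
orientation: [-1.358, -2.83, 0.0]
force: [-0.5, 0.5, 0.3]
opening: 0.0799
```

Emit:
apply_moves(
  deltas=[
    [80,[0,0,0],-0.1812],
    [80,[0,0,0],-0.1812],
    [80,[0,0,0],-0.1812],
    [80,[0,0,0],-0.1812],
    [80,[15.4,48.2,0],0],
  ],
)

```text
t: 16.0
tool_pos: [0.499, -0.1152, 0.3633]
orientation: [-0.275, -3.127, 0.0]
force: [0.5, 1.0, -0.4]
opening: 0.0801
```

Emit:
apply_moves(
  deltas=[
    [80,[15.4,48.2,0],0],
    [80,[15.4,48.2,0],0],
    [80,[15.4,48.2,0],0],
    [80,[15.4,48.2,0],0],
    [80,[15.4,48.2,0],0],
  ],
)

```text
t: 16.62
tool_pos: [0.4647, 0.1383, 0.3635]
orientation: [-0.276, -3.127, 0.001]
force: [0.5, 0.8, 0.4]
opening: 0.08
```

Emit:
apply_moves(
  deltas=[
    [80,[15.4,48.2,0],0],
    [80,[15.4,48.2,0],0],
    [80,[0,0,0],0],
    [80,[0,0,0],0],
  ],
)

```text
t: 17.12
tool_pos: [0.4519, 0.2368, 0.3638]
orientation: [-0.275, -3.128, 0.002]
force: [0.3, 0.8, -0.2]
opening: 0.0801
```

```bash
python3 - <<'E'
from h import *
cv2.imwrite("pics/t4.png",viewer.read_camera("top")[130:300,120:460]); cv2.imwrite("pics/s4.png",viewer.read_camera("scene"))
go((.4525,.237,.287),-.1754+np.pi/2)
b=cv2.imread("pics/s4.png")[100:300,400:600];a=cv2.imread("pics/t4.png")
cv2.imwrite("pics/m4.png",np.hstack([cv2.resize(b,(400,400)),cv2.resize(a,(400,200)).repeat(2,0)]))
E
```

```text
t 17.23 pos [0.4524 0.236  0.3643] q1,q6 [ 0.38 -1.01] tilt -1.0 turn -0.002 shift(cur axes) [ 0.   1.  77.3] shift(after turn) [ 0.   1.  77.3]
```

View pics/m4.png

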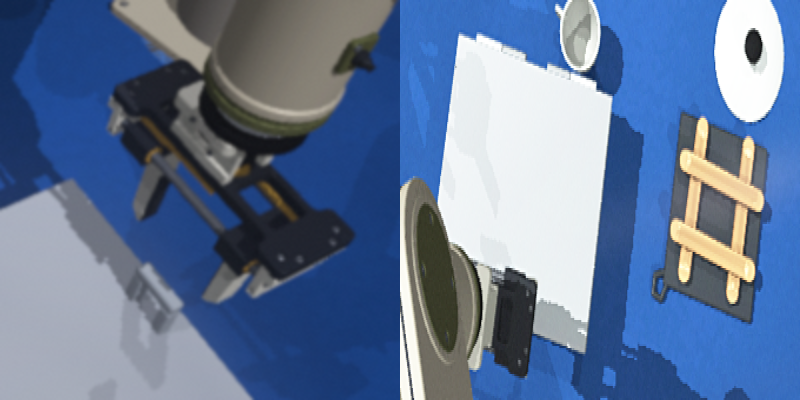

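The crops show both new sticks across both lower ones with a wide gap, and the fingers straddling the handle in line with it. I descend and grip.

Emit:
apply_moves(
  deltas=[
    [80,[0,1,30],0],
    [80,[0,0,30],0],
    [80,[0,0,12],0],
    [80,[0,0,5],0],
    [80,[0,0,0],0],
  ],
  grip_force=20,
)

```text
t: 17.85
tool_pos: [0.4529, 0.2379, 0.2887]
orientation: [0.277, 3.129, 0.0]
force: [0.4, -0.8, -0.0]
opening: 0.0804
```

Emit:
apply_moves(
  deltas=[
    [45,[0,0,0],0],
    [45,[0,0,0],0],
    [45,[0,0,0],0],
    [45,[0,0,0],0],
    [45,[0,0,0],0],
  ],
)

```text
t: 18.48
tool_pos: [0.4525, 0.2371, 0.2883]
orientation: [-0.276, -3.129, 0.005]
force: [-3.7, -8.3, 6.0]
opening: 0.0495
```

```bash
python3 - <<'E'
from h import *
s=robot.read_state();print(s['force'],s['opening'],s['wrist_torque'])
go((.4525,.237,.287),-.1754+np.pi/2)
R=Ro.from_rotvec(s['orientation']).as_matrix();print(R.round(3))
u=np.array([np.cos(-.1754),np.sin(-.1754),0]);p0=None
for k in range(0,61,4):
    th=np.radians(k);p=u*(-.225*np.cos(th)+.04*np.sin(th))+np.array([0,0,.225*np.sin(th)+.04*np.cos(th)])
    if p0 is not None: print(k,(R.T@(p-p0)*1e3).round(1).tolist())
    p0=p
E
```

```text
[-3.66738774 -8.34770147  6.00239151] 0.049530229182871935 [-1.56914019  0.27938934  0.05044582]
t 18.48 pos [0.4525 0.2371 0.2883] q1,q6 [ 0.38 -1.01] tilt -1.0 turn -0.001 shift(cur axes) [-0.1 -0.1  1.3] shift(after turn) [-0.1 -0.1  1.3]
[[-0.985  0.175 -0.001]
 [ 0.175  0.985 -0.003]
 [ 0.    -0.003 -1.   ]]
4 [-3.3, -0.0, -15.6]
8 [-4.4, -0.0, -15.3]
12 [-5.5, -0.0, -15.0]
16 [-6.5, -0.0, -14.6]
20 [-7.5, -0.0, -14.1]
24 [-8.5, -0.0, -13.5]
28 [-9.4, -0.0, -12.9]
32 [-10.3, -0.0, -12.2]
36 [-11.1, -0.0, -11.5]
40 [-11.9, -0.0, -10.7]
44 [-12.6, -0.0, -9.8]
48 [-13.2, -0.0, -8.9]
52 [-13.8, -0.0, -8.0]
56 [-14.3, -0.0, -7.0]
60 [-14.8, -0.0, -6.0]
```

Emit:
apply_moves(
  deltas=[
    [45,[-3.3,0,-15.6],0],
    [45,[-4.4,0,-15.3],0],
    [45,[-5.5,0,-15],0],
    [45,[-6.5,0,-14.6],0],
    [45,[-7.5,0,-14.1],0],
  ],
  grip_force=25,
)

```text
t: 19.1
tool_pos: [0.4788, 0.2325, 0.3617]
orientation: [-0.276, -3.126, 0.005]
force: [0.0, -4.9, -4.3]
opening: 0.0499
```

```bash
python3 - <<'E'
from h import *
s=robot.read_state();print(s['force'],s['opening'],s['tool_pos'],s['wrist_torque'])
E
```

```text
[ 0.01314834 -4.94365988 -4.29742898] 0.049889451886156025 [0.47881093 0.23246828 0.36168619] [-0.67275532  0.20130732  0.04523754]
```

Emit:
apply_moves(
  deltas=[
    [45,[-8.5,0,-13.5],0],
    [45,[-9.4,0,-12.9],0],
    [45,[-10.3,0,-12.2],0],
    [45,[-11.1,0,-11.5],0],
    [45,[-11.9,0,-10.7],0],
  ],
)

```text
t: 19.73
tool_pos: [0.5295, 0.2236, 0.4225]
orientation: [-0.277, -3.126, 0.005]
force: [-2.0, -5.2, -3.0]
opening: 0.0495
```

Emit:
apply_moves(
  deltas=[
    [45,[-12.6,0,-9.8],0],
    [45,[-13.2,0,-8.9],0],
    [45,[-13.8,0,-8],0],
    [45,[-14.3,0,-7],0],
    [45,[-14.8,0,-6],0],
  ],
)

```text
t: 20.35
tool_pos: [0.5974, 0.2115, 0.4626]
orientation: [-0.277, -3.127, 0.004]
force: [-2.2, -4.1, -1.3]
opening: 0.0497
```

Emit:
apply_moves(
  deltas=[
    [45,[0,0,0],0],
    [45,[0,0,0],0],
    [45,[0,0,0],0],
  ],
)

```text
t: 20.72
tool_pos: [0.597, 0.2116, 0.4625]
orientation: [-0.277, -3.128, 0.003]
force: [-1.9, -5.8, -0.5]
opening: 0.0497
```

```bash
python3 - <<'E'
from h import *
s=robot.read_state();print(s['t'],s['force'],s['opening'])
u=np.array([np.cos(-.1754),np.sin(-.1754),0])
R=Ro.from_rotvec(s['orientation']).as_matrix();g=s['tool_pos']+R[:,2]*.167
h=np.array([.5514,.2194,.080])+.125*u;d=g-h
print("grip rel hinge",d@u,d[2],"radius",np.hypot(d@u,d[2]),"angle",np.degrees(np.arctan2(d[2],-d@u)-np.arctan2(.04,.225)))
a=viewer.read_camera("top");b=viewer.read_camera("scene")
cv2.imwrite("pics/top5.png",a);cv2.imwrite("pics/scene5.png",b)
cv2.imwrite("pics/m5.png",np.vstack([a[100:300,60:460],b[50:400,230:630]]))
for n,im in(("top",a),("scene",b)):
    for q in sticks(im,100): print(n,q[0].round(1),q[1].round(1),round(q[2],1))
E
```

```text
20.725 [-1.89372922 -5.80212988 -0.46529707] 0.049650000455626384
grip rel hinge -0.07896485526186871 0.21550137380487683 radius 0.22951315970618574 angle 59.79536028638443
top [389.5 218.8] [36.4  8. ] 72.0
scene [295.2 162.1] [ 34.8 -19.4] 73.0
scene [611.   70.2] [34.6 18.1] 29.9
```

View pics/m5.png

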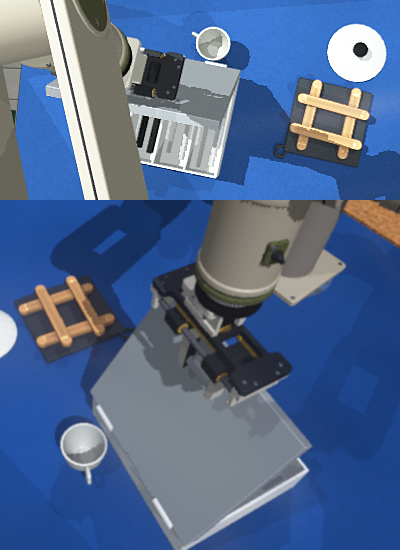

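The lid is up with the fingers on the handle, all four sticks are in place, and the teacup and saucepan lid have not moved. As a separate angle check I compare the lid's front-left corner, seen in the scene picture near (541,293), with its predicted position.

```bash
python3 - <<'E'
from h import *
u=np.array([np.cos(-.1754),np.sin(-.1754),0]);v=np.array([-u[1],u[0],0]);z=np.array([0,0,1.])
h=np.array([.5514,.2194,.080])+.125*u
for k in(50,55,60,65,70):
    t=np.radians(k);a=-np.cos(t)*u+np.sin(t)*z;n=np.sin(t)*u+np.cos(t)*z
    print(k,proj("scene",[h+.253*a+.005*n+.155*v]).round(1),proj("scene",[h+.253*a-.010*n+.155*v]).round(1))
b=cv2.imread("pics/scene5.png");cv2.imwrite("pics/c.png",np.vstack([cv2.resize(b[240:320,480:580],None,fx=5,fy=5)[:300],]) )
s=cv2.resize(b[110:220,220:360],None,fx=4,fy=4);c=cv2.resize(b[250:340,490:580],(440,440));cv2.imwrite("pics/m6.png",np.vstack([s[:,:560],np.pad(c,((0,0),(0,120),(0,0)))])[:600] if 0 else cv2.resize(np.hstack([s,c]),(800,352)))
E
```

```text
50 [[545.8 295.1]] [[549.4 294.5]]
55 [[539.4 296.7]] [[544.  295.4]]
60 [[531.5 299.2]] [[537.1 297.3]]
65 [[522.  302.9]] [[528.7 300.2]]
70 [[511.1 307.6]] [[518.8 304.2]]
```

View pics/m6.png

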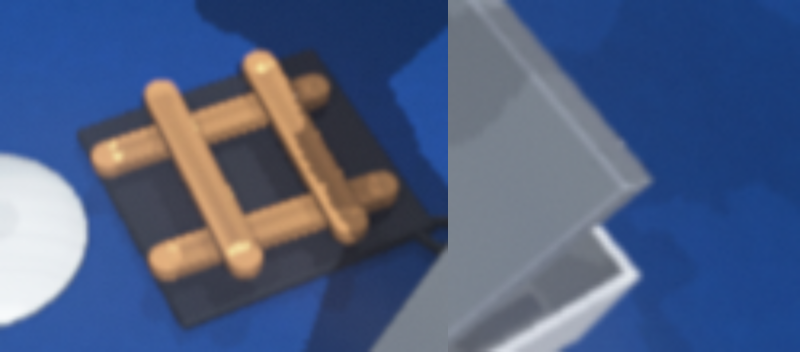

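The corner is at about (536,298) and the rim edge at about (542,296), which reads as roughly 57–58°. The arm's own geometry gives 59.8°. I nudge it 1–2° so that both estimates lie well inside the band.

Emit:
apply_moves(
  deltas=[
    [45,[-2,0,-0.7],0],
    [45,[-2,0,-0.7],0],
    [45,[0,0,0],0],
    [45,[0,0,0],0],
    [45,[0,0,0],0],
  ],
)

```text
t: 21.45
tool_pos: [0.6007, 0.211, 0.4638]
orientation: [-0.277, -3.127, 0.004]
force: [-3.0, -5.9, -0.6]
opening: 0.05
```

Emit:
apply_moves(
  deltas=[
    [45,[0,0,0],0],
    [45,[0,0,0],0],
    [45,[0,0,0],0],
    [45,[0,0,0],0],
    [45,[0,0,0],0],
  ],
)

```text
t: 22.08
tool_pos: [0.6007, 0.211, 0.4638]
orientation: [-0.277, -3.127, 0.004]
force: [-3.2, -6.2, -0.5]
opening: 0.0502
```

```bash
python3 - <<'E'
from h import *
s=robot.read_state();print(s['t'],s['force'],s['opening'],np.abs(s['dq']).max())
u=np.array([np.cos(-.1754),np.sin(-.1754),0]);R=Ro.from_rotvec(s['orientation']).as_matrix()
d=s['tool_pos']+R[:,2]*.167-np.array([.5514,.2194,.080])-.125*u
print("angle",np.degrees(np.arctan2(d[2],-d@u)-np.arctan2(.04,.225)),np.hypot(d@u,d[2]))
print(order.close_job())
E
```

```text
22.075 [-3.15159258 -6.24534519 -0.50715498] 0.05018601872879728 0.0016572322155486187
angle 60.75348669715721 0.2295244855218944
the job is handed in; nothing more can be done
None
```

I laid both sticks from the lid crosswise on the two lower ones, about 75 mm apart centre to centre. I then lifted the lid by its handle and handed the job in at 22 s, still holding it.

- **Sticks:** The last pictures, taken just before a final small nudge of the lid, show both new sticks lying across both lower ones. The lower two look unmoved. I judged this by eye only: the stick mask merged all four into one blob, so their final heights and positions were not measured.
- **Lid:** The arm's geometry gives 60.8° at hand-in. The lid corner in the scene picture gave about 57–58° before the nudge of about 1°, so the two disagree by 2–3°, but both lie within 60 ± 7°.
- **Hold:** The arm was still (joint speeds under 0.002 rad/s), with the handle gripped at 50 mm opening and 25 N. The wrist still carries a steady sideways force of about 6 N from the grip being slightly off centre.
- **Bystanders:** The teacup and saucepan lid were not touched.

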